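# Unlock the shaker's hold-down bar and hold it up off its ball

### The job

The culture plate on the shaker is to be taken out by a colleague: pull the yellow locking pin up out of its sleeve and put it into the white beaker, then pull the red latch tab sideways (to the left as the robot sees it) against its spring and lift the hold-down bar off its ball. Finish while holding the bar in the gripper with its socket at least 10 cm above the ball; it falls back if let go. Leave the culture plate and the other things on the bench where they are.

Things in the scene. Friction and masses are not known exactly. Their poses are not given: they have to be found in the camera images.
- shaker: White bench-top platform shaker, 280 x 200 mm, platform top 100 mm above the table; it is fixed. Origin: centre of its underside; x points from its control panel (front, ball end) to the bar's hinge (rear), y to its left, z up. The aluminium hold-down bar runs along its middle; the culture plate lies under the bar.
- ball (a point): Centre of the 32 mm steel ball on a stud at the front end of the shaker, 145 mm above the table, 100 mm in front of (-x of) the shaker's origin. The bar's blue coupler head covers it. Axes as the shaker's.
- hinge (a point): Middle of the bar's hinge axis (along the shaker's y) at the rear, 145 mm above the table, 220 mm behind (+x of) the ball. Axes as the shaker's.
- bar: Hold-down bar (0.4 kg) with a blue coupler head (90 x 50 mm, top 20 mm above the ball centre) at its free end. Origin on the hinge; at rest its axes are the shaker's; it swings up about its y. On the head stand the red latch tab (over the ball) and, behind it, a square blue sleeve (28 x 28 mm, top 56 mm above the ball centre, hole 11 mm, 45 mm behind the ball towards the hinge) that holds the locking pin.
- socket (a point): Point of the bar that sits at the ball's centre when the bar is down (220 mm from the hinge).
- bar_hinge (a joint): Swing of the bar, rad: 0 down on the ball, positive with the ball end raised, stop at 1.1. It falls back by its weight when let go. While the latch is shut its toe under the ball blocks the bar.
- latch: Spring latch on the coupler head: steel plate with a red tab on top and a toe that reaches under the ball from the shaker's +y side. It slides along the shaker's y. Origin as the bar's.
- latch_tab (a point): Centre of the graspable part of the red latch tab: an upright plate 26 mm (bar's x) x 12 mm (bar's y, the way to grip it) x 47 mm high, its top 18 mm above this point, the steel plate under it 28 mm below this point.
- latch_slide (a joint): Latch travel, m: 0 shut, positive towards the shaker's +y (left as the robot sees it), stop at 0.016. Spring: 3.5 N to start, 9 N at the stop, shuts again when let go. The ball is free from 0.010 on; with the locking pin in the sleeve the latch moves only 2 to 4 mm.
- pin: Locking pin, loose, 114 mm long, 60 g. Origin at its lower tip, z along it towards the grip. Steel shaft 9 mm thick and 54 mm long, collar 22 mm, yellow grip 17 mm thick and 54 mm long. At the start it stands upright in the sleeve, its tip 54 mm below the sleeve top, collar resting on the sleeve.
- pin_center (a point): Middle of the pin's length, 57 mm from its tip, just above the collar's underside.
- pin_grip (a point): Centre of the pin's yellow grip, 88 mm from its tip; the grip reaches 26 mm above and 28 mm below this point.
- beaker: White open beaker, fixed, mouth 84 mm across outside, wall 4 mm, 75 mm high. Origin: centre of its underside on the table. It stands to the left or right of the shaker.
- well_plate: Grey lidded 24-well culture plate, 85 x 127 x 20 mm, lying on the shaker's platform under the bar; stays there. Origin: centre of its underside.
- tip_box: Blue pipette-tip box, 104 x 79 x 63 mm, beside the shaker on the side away from the beaker; bystander. Origin: centre of its underside.
- media_bottle: Bottle of red medium, 68 mm across, 150 mm high; bystander. Origin: centre of its underside.
- amber_jar: Amber jar, 64 mm across, 90 mm high; bystander. Origin: centre of its underside.
- tube_rack: Orange tube rack, 60 x 160 x 50 mm, tubes to 82 mm; bystander. Origin: centre of its underside.
- timer: White bench timer, 60 x 80 x 22 mm; bystander. Origin: centre of its underside.
Mind the look-alikes: they are no part of the job. What is shaped like the beaker but purple is not meant.

How it is judged:
On the way, in this order (a step that is already met when the one before it is completed fails the run):
1. the locking pin is in the beaker and let go (horizontal distance between pin_center and beaker below 0.05 m and height (world z) of pin_center below 0.1 m and contact force between the fingers and pin below 0.1 N and linear speed of pin below 0.05 m/s), for 0.2 s.
2. the latch is pulled sideways clear of the ball (value of joint latch_slide above 0.009 m), for 0.1 s.
3. the bar is raised, its socket at least 9 cm above the ball (z of socket in the frame of ball above 0.09 m), for 0.2 s.
At the end, for the whole second after the job is handed in: Bar held still by the fingers (over 1 N, under 0.1 rad/s, no loose thing touching it), socket at least 9 cm above the ball; pin let go and at rest in the beaker (middle within 50 mm of its axis, below 100 mm); plate and other bystanders within 30 mm of their places (all of step 1 and z of socket in the frame of ball above 0.09 m and contact force between the fingers and bar above 1 N and angular speed of bar below 0.1 rad/s and contact force between each of well_plate, tip_box, media_bottle, amber_jar, tube_rack, timer, pin and bar below 0.2 N and distance of each of well_plate, tip_box, media_bottle, amber_jar, tube_rack, timer from where it was at the start of the episode below 0.03 m); the arm keeps its last pose, push and grip.
It fails at once if the culture plate or another bystander is moved more than 30 mm (distance of any of well_plate, tip_box, media_bottle, amber_jar, tube_rack, timer from where it was at the start of the episode above 0.03 m).
It fails at once if a bystander is tipped over (angle between any of well_plate, tip_box, media_bottle, amber_jar, tube_rack, timer's own z axis and vertical above 0.5 rad).
It also fails if it takes over 53 s, if anything falls off the work surface, if the arm or the gripper's body presses on something with over 40 N, if the wrist force passes 120 N, or if a joint passes its speed limit or range.

### The arm

A 7-joint arm with a two-finger parallel gripper is mounted at the origin on the work surface. World frame = base frame: x ahead of the robot, y to its left, z up, the work surface at z = 0. Lengths are in m, angles in rad, forces in N, time in s.
With the tool pointing down it reaches from about 0.425 to 0.925 m from the base axis. Payload 6.8 kg.
Tool frame: the origin (TCP) lies at the very end of the fingers, on their centre line; the grasp point (between the pads) lies 19 mm behind it; y points along the fingers, x is the direction in which the jaws open and shut, and the axes are right-handed (so a half turn about y gives the same grasp; the last joint's range is limited). The gripper opens to 85 mm and grips with 20 to 120 N. Pads are 22 mm wide; open, the fingers measure 114 mm over their backs; the gripper's body (76 mm by 85 mm) begins 54 mm behind the grasp point. The pads swing forward as they close: fully open they stand 13 mm farther back than shut.
Start: joints at [-1.285, 0.477, 0.022, 1.555, -0.011, 1.109, -0.083], TCP at [0.259, 0.623, 0.231] pointing down, gripper open.
Joint ranges: [-2.96, 2.96], [-0.34, 2.1], [-1.41, 1.46], [0.24, 2.44], [-1.37, 4.51], [0.17, 1.92], [-2.96, 2.96]. Speed limits (rad/s): [2.39, 2.39, 3.14, 3.14, 3.14, 3.14, 3.14].

### API

Orientations are given as a rotation vector (axis times angle).
In Python, from bench import r, imaging gives the robot as it stands.
- The arm moves only by the shell command python3 -m jog 'ROWS' [FORCE]. ROWS is text: rows parted by semicolons, each of 7 numbers parted by spaces: the turn, a rotation vector about the tool's x, y, z in degrees, then the shift along the tool's x, y, z in mm, then the opening, from 0 (shut) to 1 (fully open). A call has exactly 5 rows; each row shifts and turns the commanded pose from where the row before left it, along the tool's axes as they then stand; what a row does not reach is not made up. A row lasts 1/12 s, in which the tool goes at most 41.7 mm and 7.16 degrees, less where a joint would pass 70% of its speed; a pose out of reach is approached as far as the arm can. A call with a gripper value outside its range is refused whole. The fingers move at their own pace and stop on an object; FORCE is the grip in N (left out, the last holds). Time passes only in rows, so rows that do not move let the fingers close, or fill a call up. It gives the time, the measured TCP pose, the force and the opening at its end, in the units of the state.
- r.get_obs(): the state, without advancing time (a new reading comes with each control period).
- imaging.grab_frame(name): name is "scene" or "side" or "wrist"; returns a dict with "color" (420x560x3 uint8, red, green, blue), "z_map" (420x560 float32, m along the optical axis (not along the pixel's ray), 0 where there is no reading), "fx", "fy", "cx", "cy" (pixels), "k1" (the pictures are not rectified: a ray, as slopes to the right and down, at radius r is drawn at 1 + k1 r^2 times it, then the intrinsics apply), "world_to_cam" (4x4, takes a point from world to camera coordinates); the wrist camera has in their place "hand_eye" (4x4, takes a point from camera to tool coordinates, whose origin is the TCP and whose axes are the tool frame's). Camera axes: x right, y up, looking along -z (the intrinsics and any distortion apply to the point x, -y, -z); pixel columns grow to the right and rows downward; lengths in m; the calibration is good to about 2 mm. A picture is of the moment at which its call begins: read the wrist's pose just before it.
- r.hand_in(): hands the job in, once; it reports no verdict.
The state is a dict: "clock": time; "joints": joint angles; "qvel": joint speeds; "tau": joint torques, N m; "tcp_pos": TCP position; "orientation": TCP orientation; "contact_force": force on the tool from outside, world axes, zero at the start; "moment": the same for the moment, N m; "grip_width": finger opening in m.
Only numpy, scipy, OpenCV 4.12 (cv2) and the standard library are available. Lean on these libraries where they do the work, as an engineer would, in place of code of your own. Each camera call takes 0.05 s, during which the arm holds its last target.

## Working session

There is one attempt and no reset: what is moved stays moved. The work goes in short steps, Python scripts to look and compute and a shell command to move; the robot and the scene stay as the last step left them, time stands still between calls to the robot, and variables do not carry over. Pictures are saved under pics/ and viewed, and the job is handed in when it is done.

```bash
ls; mkdir -p pics; cat > h.py <<'E'
import numpy as np, cv2
from scipy.spatial.transform import Rotation as R
from bench import r, imaging
def save(f,n): cv2.imwrite('pics/'+n+'.png',cv2.cvtColor(f['color'],cv2.COLOR_RGB2BGR))
def c2w(f,o=None):
    if 'world_to_cam' in f: return np.linalg.inv(np.array(f['world_to_cam']))
    T=np.eye(4);T[:3,:3]=R.from_rotvec(o['orientation']).as_matrix();T[:3,3]=o['tcp_pos']
    return T@np.array(f['hand_eye'])
def ray(f,u,v,T):
    K=np.array([[f['fx'],0,f['cx']],[0,f['fy'],f['cy']],[0,0,1.]])
    p=cv2.undistortPoints(np.array([[[u,v]]],float),K,np.array([f['k1'],0,0,0.]))[0,0] if 0 else None
    xd=(u-f['cx'])/f['fx'];yd=(v-f['cy'])/f['fy'];x,y=xd,yd
    for _ in range(20):
        s=1+f['k1']*(x*x+y*y);x,y=xd/s,yd/s
    return T[:3,3],T[:3,:3]@np.array([x,-y,-1.])
def onz(f,u,v,T,z):
    o,d=ray(f,u,v,T);return o+d*(z-o[2])/d[2]
def dep(f,u,v,T):
    o,d=ray(f,u,v,T);return o+d*f['z_map'][int(round(v)),int(round(u))]
def proj(f,p,T):
    q=np.linalg.inv(T)@np.r_[p,1];x=q[0]/-q[2];y=-q[1]/-q[2];s=1+f['k1']*(x*x+y*y)
    return f['cx']+f['fx']*x*s,f['cy']+f['fy']*y*s
E
python3 - <<'E'
from h import *
o=r.get_obs();print(o)
for n in ['scene','side','wrist']:
    f=imaging.grab_frame(n);save(f,n+'0');T=c2w(f,o)
    print(n,f['fx'],f['cx'],f['cy'],f['k1'],T[:3,3].round(3),(-T[:3,2]).round(2))
    import pickle;pickle.dump((f,o),open(n+'0.pkl','wb'))
E
```

```text
pics
{'clock': 0.0, 'joints': array([-1.28510553,  0.47780652,  0.02233254,  1.55645184, -0.01147932,
        1.10934101, -0.08309463]), 'qvel': array([-1.96649585e-03, -2.58700041e-03, -1.48580055e-03,  7.12750092e-05,
       -3.15431969e-04,  1.21906369e-03, -4.67104434e-04]), 'tau': array([ 9.26866924e-04, -5.96450901e+01,  1.60858747e+00, -2.81197876e+01,
        1.25184099e-02,  9.44314466e-03,  1.84959640e-05]), 'tcp_pos': array([0.25877562, 0.62276934, 0.23032115]), 'orientation': array([-1.37132893, -0.91339843,  0.91582167]), 'contact_force': array([ 0.21982977, -0.26945132,  0.47637402]), 'moment': array([-0.0537749 ,  0.01900033,  0.01466037]), 'grip_width': 0.08532963684101222}
scene 390.637623010833 281.43175452230156 210.9622916450642 0.037227123646113296 [1.232 0.696 0.985] [-0.53 -0.54 -0.65]
side 443.3502848467756 281.6192878800846 213.76097431539722 -0.11107807864089225 [-0.115 -1.238  1.053] [ 0.38  0.75 -0.55]
wrist 311.42113916710315 281.6931777406878 213.06485582411491 -0.02797616255002894 [0.191 0.652 0.373] [ 0.27 -0.11 -0.96]
```

View pics/scene0.png

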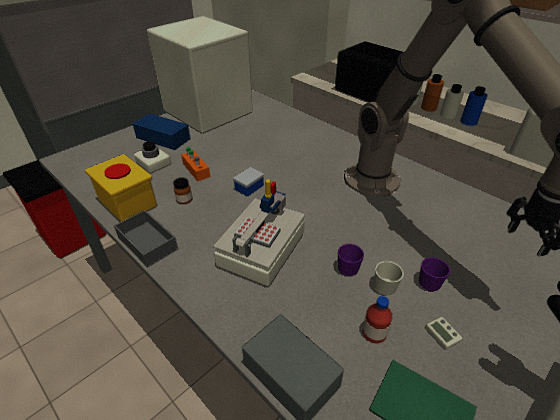

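View pics/side0.png

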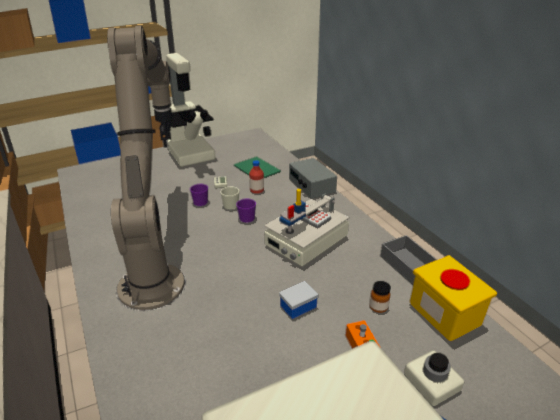

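View pics/wrist0.png

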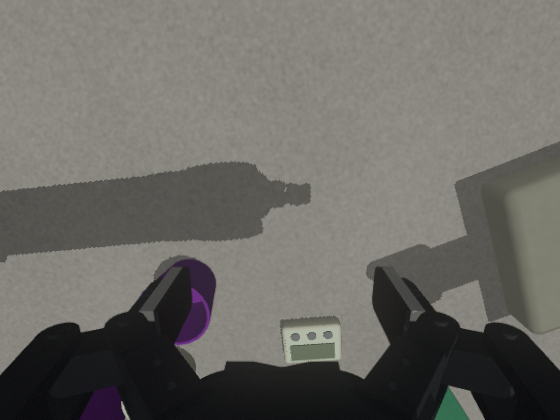

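The scene view shows a white beaker at (388,278), with purple look-alikes at (350,260) and (433,274). The shaker is at (260,240), the yellow pin at about (268,187) and the red tab at about (273,188). The white beaker is the only one that fits. I'll enlarge both views to confirm.

```bash
python3 - <<'E'
from h import *
a=cv2.imread('pics/scene0.png');b=cv2.imread('pics/side0.png')
c1=cv2.resize(a[165:305,200:460],None,fx=3,fy=3,interpolation=cv2.INTER_CUBIC)
cv2.imwrite('pics/c1.png',c1)
cv2.imwrite('pics/c2.png',cv2.resize(b[165:275,180:360],None,fx=4.4,fy=4.4,interpolation=cv2.INTER_CUBIC))
E
```

```text
(no output)
```

View pics/c1.png

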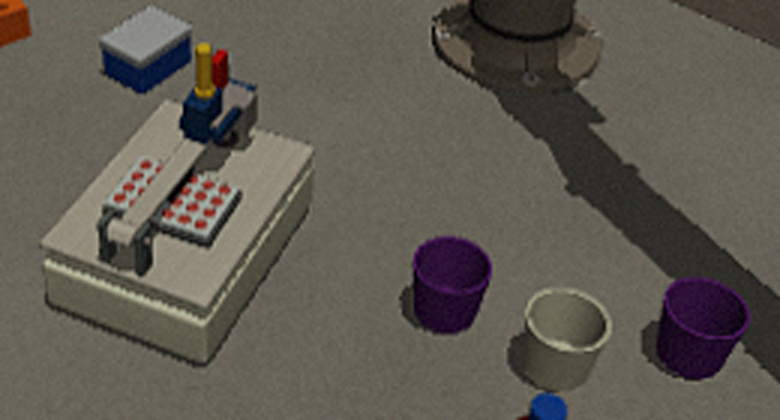

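View pics/c2.png

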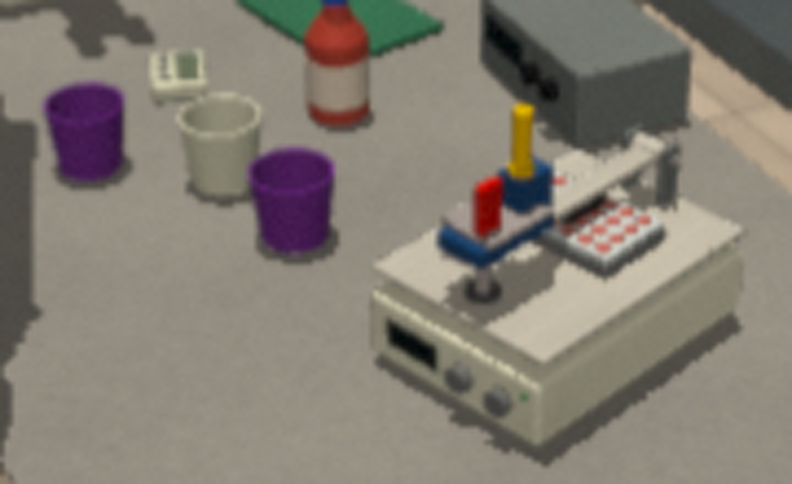

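The crop confirms the white beaker at scene (388,278), between two purple cups. The pin is yellow and stands in the blue sleeve, with the red tab in front of it. Next I'll measure by masks.

```bash
python3 - <<'E'
from h import *
import pickle
F={n:pickle.load(open(n+'0.pkl','rb'))[0] for n in ['scene','side']}
roi={'scene':(165,305,200,460),'side':(165,275,180,360)}
def mask(f,n,fn):
    hsv=cv2.cvtColor(f['color'],cv2.COLOR_RGB2HSV).astype(int);m=fn(hsv[...,0],hsv[...,1],hsv[...,2])
    a,b,c,d=roi[n];k=np.zeros_like(m);k[a:b,c:d]=1;m=(m&k).astype(np.uint8)
    return m
def tri(p):
    A=np.zeros((3,3));B=np.zeros(3)
    for n in p:
        o,d=ray(F[n],*p[n],c2w(F[n]));d/=np.linalg.norm(d);M=np.eye(3)-np.outer(d,d);A+=M;B+=M@o
    x=np.linalg.solve(A,B);return x.round(4),[np.round(np.array(proj(F[n],x,c2w(F[n])))-p[n],1) for n in p]
fs={'yel':lambda h,s,v:(h>18)&(h<32)&(s>150)&(v>90),'red':lambda h,s,v:((h<6)|(h>174))&(s>200)&(v>90)}
P={}
for c in fs:
    for n in F:
        m=mask(F[n],n,fs[c]);k,l,st,ce=cv2.connectedComponentsWithStats(m)
        print(c,n,[(st[i].tolist(),ce[i].round(1).tolist()) for i in range(1,k) if st[i,4]>8])
        i=max([i for i in range(1,k)],key=lambda i:st[i,4] - (1000 if c=='red' and n=='side' and ce[i][0]<280 else 0))
        P[c,n]=ce[i]; ys,xs=np.nonzero(l==i);P[c+'T',n]=(xs[ys==ys.min()].mean(),ys.min()-.5);P[c+'B',n]=(xs[ys==ys.max()].mean(),ys.max()+.5)
for c in ['yel','yelT','yelB','red','redT','redB']: print(c,tri({n:P[c,n] for n in F}))
for c,z in [('yelT',.261),('yel',.232)]:
    for n in F: print(c,n,onz(F[n],*P[c,n],c2w(F[n]),z).round(4))
# beaker : rim ellipse
for n in F:
    f=F[n];hsv=cv2.cvtColor(f['color'],cv2.COLOR_RGB2HSV)
    T=c2w(f); c={'scene':(388,278),'side':(230,198)}[n]
    # points near: depth, z>0.068
    pts=[]
    for v in range(c[1]-25,c[1]+25):
        for u in range(c[0]-20,c[0]+20):
            p=dep(f,u,v,T)
            if .066<p[2]<.085 and np.ptp(f['color'][v,u].astype(int))<60:pts.append(p)
    pts=np.array(pts);print(n,len(pts),pts.min(0).round(3),pts.max(0).round(3));
    (ce,rr)=cv2.minEnclosingCircle(pts[:,:2].astype(np.float32));print(ce,rr)
    print('on z .232 depth of yel',dep(f,*P['yel',n],T).round(3),dep(f,*P['red',n],T).round(3))
E
```

```text
yel scene [([265, 179, 7, 18, 70], [267.7, 188.3])]
yel side [([296, 188, 5, 18, 72], [298.3, 196.8])]
red scene [([271, 182, 4, 5, 13], [272.5, 183.7])]
red side [([289, 206, 5, 12, 50], [290.8, 211.1])]
yel (array([ 0.5672, -0.0369,  0.2296]), [array([-0.2,  0. ]), array([-0.2, -0. ])])
yelT (array([ 0.5677, -0.0373,  0.2681]), [array([ 0.1, -0. ]), array([0.1, 0. ])])
yelB (array([ 0.5654, -0.0389,  0.1939]), [array([-0.2,  0. ]), array([-0.2, -0. ])])
red (array([ 0.5165, -0.071 ,  0.2025]), [array([-0.7,  0.2]), array([-0.6, -0.1])])
redT (array([ 0.5241, -0.0623,  0.2196]), [array([-1.1,  0.3]), array([-1. , -0.2])])
redB (array([ 0.5086, -0.0796,  0.1824]), [array([-0.2,  0. ]), array([-0.2, -0. ])])
yelT scene [ 0.5613 -0.0446  0.261 ]
yelT side [ 0.5737 -0.0263  0.261 ]
yel scene [ 0.5688 -0.0343  0.232 ]
yel side [ 0.5656 -0.0408  0.232 ]
scene 157 [0.409 0.331 0.066] [0.494 0.412 0.077]
(0.45191529393196106, 0.37080061435699463) 0.04336918517947197
on z .232 depth of yel [ 0.573 -0.03   0.236] [ 0.528 -0.055  0.218]
side 171 [0.407 0.198 0.066] [0.579 0.449 0.083]
(0.5117042064666748, 0.326705664396286) 0.13998742401599884
on z .232 depth of yel [ 0.565 -0.042  0.233] [ 0.521 -0.067  0.198]
```

```bash
python3 - <<'E'
from h import *
import pickle
for n,c in [('scene',(220,320,190,285)),('side',(255,360,190,270))]:
    f=pickle.load(open(n+'0.pkl','rb'))[0];T=c2w(f)
    pts=np.array([dep(f,u,v,T) for v in range(c[2],c[3]) for u in range(c[0],c[1])])
    pl=pts[(abs(pts[:,2]-.1)<.006)]
    q=pl[:,:2];med=np.median(q,0);q=q[np.linalg.norm(q-med,axis=1)<.22]
    (ce,sz,an)=cv2.minAreaRect((q*1000).astype(np.float32));print(n,len(q),ce,sz,an)
    for (a,b) in [(.04,.3)]:
        pp=pts[(pts[:,2]>.14)&(pts[:,2]<.17)]
        pp=pp[np.linalg.norm(pp[:,:2]-med,axis=1)<.2]
        m=pp[:,:2].mean(0);w,V=np.linalg.eigh(np.cov((pp[:,:2]-m).T));print('bar',m,np.degrees(np.arctan2(V[1,1],V[0,1])),np.sqrt(w))
E
```

```text
scene 2155 (618.5735473632812, -19.351287841796875) (274.34521484375, 201.6695098876953) 18.456411361694336
bar [ 0.63631238 -0.00683721] -165.36609509016108 [0.01255519 0.08196995]
side 1220 (617.0294189453125, -23.189453125) (275.6183776855469, 204.40213012695312) 18.331130981445312
bar [ 0.6194534  -0.02724669] -160.1648622789645 [0.01525699 0.09263906]
```

Shaker yaw is about 18.4°, centre (0.618,-0.021). That puts the pin at (0.566,-0.038), and triangulation gives (0.567,-0.037), so they agree. The beaker is at (0.452,0.371) with rim radius 43 mm, against the given 42. Next I'll get the tool axes, the bottle position and the first move.

```bash
cat >> h.py <<'E'
def goal(p,jaw,o=None,pitch=0):
    """print tool turn/shift to reach TCP p, pointing down, jaw dir given (either sign); pitch deg: tip swings along +(shaker x)"""
    o=o or r.get_obs();M=R.from_rotvec(o['orientation']).as_matrix();t=np.array(o['tcp_pos'])
    j=np.r_[jaw,0]/np.linalg.norm(jaw)
    if j@M[:,0]<0:j=-j
    y=np.array([0,0,-1.]);
    sx=np.array([.949,.316,0]);y=np.cos(np.radians(pitch))*y+np.sin(np.radians(pitch))*sx
    j=j-y*(j@y);j/=np.linalg.norm(j)
    G=np.c_[j,y,np.cross(j,y)]
    rv=R.from_matrix(M.T@G).as_rotvec(degrees=True)
    print('tcp',t.round(4),'x',M[:,0].round(3),'y',M[:,1].round(3),'z',M[:,2].round(3))
    print('turn(deg,tool)',rv.round(2),'shift in current axes mm',(M.T@(np.array(p)-t)*1000).round(1),'shift in goal axes',(G.T@(np.array(p)-t)*1000).round(1),'j',o['joints'].round(2),'w',round(float(o['grip_width']),4),'F',np.round(o['contact_force'],1),'t',o['clock'])
E
python3 - <<'E'
from h import *
import pickle
f=pickle.load(open('scene0.pkl','rb'))[0];T=c2w(f)
for u,v in [(378,320),(444,332),(350,255),(433,270),(388,268)]: print(u,v,dep(f,u,v,T).round(3))
goal([.567,-.0375,.33],[-.316,.949])
E
```

```text
378 320 [0.637 0.454 0.102]
444 332 [0.486 0.581 0.023]
350 255 [0.447 0.227 0.03 ]
433 270 [0.305 0.449 0.024]
388 268 [0.419 0.352 0.046]
tcp [0.2588 0.6229 0.2305] x [ 0.384  0.923 -0.001] y [-0.    -0.001 -1.   ] z [-0.923  0.384 -0.   ]
turn(deg,tool) [-2.000e-02 -4.098e+01 -8.000e-02] shift in current axes mm [-491.8  -98.7 -538. ] shift in goal axes [-724.   -99.5  -83.8] j [-1.29  0.48  0.02  1.56 -0.01  1.11 -0.08] w 0.0855 F [-0.2 -0.1 -0.2] t 0.15
```

```bash
python3 -m jog '0 -7 0 0 -20 0 1; 0 -7 0 0 -20 0 1; 0 -7 0 0 -20 0 1; 0 -7 0 0 -20 0 1; 0 -7 0 0 -20 0 1'; python3 -m jog '0 -6 0 -40 0 0 1; 0 0 0 -40 0 -4 1; 0 0 0 -40 0 -4 1; 0 0 0 -40 0 -4 1; 0 0 0 -40 0 -4 1'; python3 - <<'E'
from h import *
goal([.567,-.0375,.33],[-.316,.949])
E
```

```text
clock: 0.57
tcp_pos: [0.2589, 0.623, 0.3318]
orientation: [-1.096, -1.371, 1.372]
contact_force: [0.1, 0.8, 0.3]
grip_width: 0.085
clock: 0.98
tcp_pos: [0.3338, 0.4355, 0.3311]
orientation: [-1.039, -1.442, 1.443]
contact_force: [1.2, -0.2, 0.6]
grip_width: 0.0855
tcp [0.3338 0.4355 0.3311] x [-0.316  0.949 -0.   ] y [-0. -0. -1.] z [-0.949 -0.316  0.   ]
turn(deg,tool) [-0.02  0.03 -0.01] shift in current axes mm [-522.5    1.1  -71.6] shift in goal axes [-522.5    1.1  -71.8] j [-0.98  0.19 -0.06  1.73  0.01  1.22  0.85] w 0.0855 F [ 1.2 -0.2  0.6] t 0.9833
```

Orientation is reached. On to above the pin, stopping 60 mm short in x of the tool to look with the wrist camera.

```bash
python3 -m jog '0 0 0 -40 0 -6 1; 0 0 0 -40 0 -6 1; 0 0 0 -40 0 -6 1; 0 0 0 -40 0 -6 1; 0 0 0 -40 0 -6 1' ; python3 -m jog '0 0 0 -40 0 -6 1; 0 0 0 -40 0 -6 1; 0 0 0 -40 0 -6 1; 0 0 0 -40 0 -6 1; 0 0 0 -40 0 -6 1' ; python3 -m jog '0 0 0 -40 0 -6 1; 0 0 0 -40 0 -6 1; 0 0 0 -20 0 0 1; 0 0 0 -20 0 0 1; 0 0 0 -2 0 0 1'; python3 - <<'E'
from h import *
goal([.567,-.0375,.33],[-.316,.949])
o=r.get_obs();f=imaging.grab_frame('wrist');save(f,'w1')
import pickle;pickle.dump((f,o),open('w1.pkl','wb'))
T=c2w(f,o)
for p in [(.567,-.0375,.261),(.524,-.052,.218)]:print(proj(f,p,T))
E
```

```text
clock: 1.4
tcp_pos: [0.4254, 0.2552, 0.3313]
orientation: [-1.039, -1.442, 1.442]
contact_force: [1.4, 0.6, 0.5]
grip_width: 0.0851
clock: 1.82
tcp_pos: [0.5171, 0.0751, 0.3313]
orientation: [-1.039, -1.442, 1.442]
contact_force: [0.5, 0.1, -0.3]
grip_width: 0.0853
clock: 2.23
tcp_pos: [0.5671, -0.0398, 0.331]
orientation: [-1.044, -1.436, 1.44]
contact_force: [0.4, -0.6, 0.3]
grip_width: 0.085
tcp [ 0.5671 -0.0398  0.331 ] x [-0.31   0.951 -0.002] y [-0.    -0.002 -1.   ] z [-0.951 -0.31   0.001]
turn(deg,tool) [-0.05 -0.34 -0.12] shift in current axes mm [ 2.2  1.  -0.6] shift in goal axes [ 2.2  1.  -0.6] j [-0.33  0.22  0.35  1.71 -0.08  1.23  1.92] w 0.085 F [ 0.4 -0.6  0.3] t 2.2333
(np.float64(284.0412093334353), np.float64(226.04110371848566))
(np.float64(283.2994041975342), np.float64(156.05220556758053))
```

View pics/w1.png

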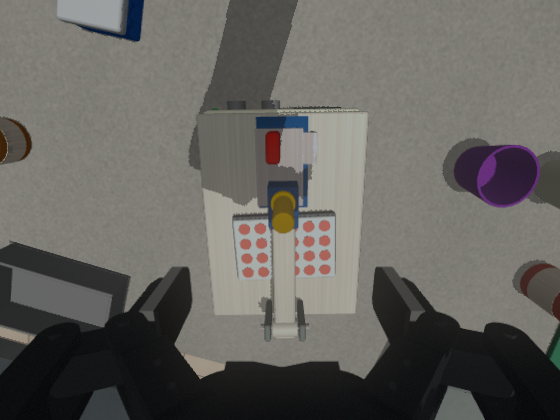

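The wrist view has the pin at about (283,212), the red tab top at (272,147) and the bar running down the middle. I'll refine with masks on known heights.

```bash
python3 - <<'E'
from h import *
import pickle
f,o=pickle.load(open('w1.pkl','rb'));T=c2w(f,o)
a=cv2.imread('pics/w1.png');cv2.imwrite('pics/w1c.png',cv2.resize(a[100:250,230:340],None,fx=4,fy=4,interpolation=cv2.INTER_CUBIC))
print('cam',T[:3,3],-T[:3,2])
hsv=cv2.cvtColor(f['color'],cv2.COLOR_RGB2HSV).astype(int);h,s,v=hsv[...,0],hsv[...,1],hsv[...,2]
for n,m in [('yel',(h>18)&(h<34)&(s>150)&(v>60)),('red',((h<6)|(h>174))&(s>200)&(v>60))]:
    m=m.copy();m[:100]=0;m[250:]=0;m[:,:230]=0;m[:,340:]=0
    k,l,st,ce=cv2.connectedComponentsWithStats(m.astype(np.uint8));i=1+np.argmax(st[1:,4]);print(n,st[i],ce[i])
    ys,xs=np.nonzero(l==i);P=np.array([dep(f,x,y,T) for x,y in zip(xs,ys)])
    z=np.percentile(P[:,2],90);print(z,np.percentile(P[:,2],[5,50,95]).round(3));tp=P[P[:,2]>z-.006];print(len(tp),tp.mean(0).round(4),tp.min(0).round(4),tp.max(0).round(4))
    ax=np.array([.949,.316]);ay=np.array([-.316,.949]);q=np.c_[tp[:,:2]@ax,tp[:,:2]@ay];c=(q.min(0)+q.max(0))/2;print('size',np.ptp(q,axis=0),'c',c[0]*ax+c[1]*ay)
for z,uv in [(.165,(257,117)),(.165,(308,117)),(.1,(199,113)),(.1,(367,113)),(.1,(214,314)),(.1,(356,314))]: print(uv,onz(f,*uv,T,z).round(4), dep(f,*uv,T).round(3))
E
```

```text
cam [ 0.49704236 -0.06191925  0.474171  ] [ 0.2746815   0.08873377 -0.95743219]
yel [271 191  24  42 816] [282.74632353 211.20220588]
0.2619004481090223 [0.207 0.252 0.262]
381 [ 0.5634 -0.0397  0.2628] [ 0.497  -0.0619  0.2561] [ 0.5725 -0.0316  0.4742]
size [0.07868364 0.01457619] c [ 0.5345057  -0.04921762]
red [266 131  13  32 344] [272.0755814  145.74709302]
0.21720448398708156 [0.215 0.216 0.217]
335 [ 0.5194 -0.0631  0.2162] [ 0.5084 -0.0704  0.2133] [ 0.532  -0.0556  0.2183]
size [0.02304113 0.00990141] c [ 0.52076601 -0.06282309]
(257, 117) [ 0.5023 -0.0852  0.165 ] [ 0.502 -0.085  0.166]
(308, 117) [ 0.4873 -0.0391  0.165 ] [ 0.485 -0.034  0.1  ]
(199, 113) [ 0.5197 -0.1549  0.1   ] [ 0.526 -0.18  -0.001]
(367, 113) [0.4598 0.0286 0.1   ] [0.46  0.029 0.1  ]
(214, 314) [ 0.7739 -0.0714  0.1   ] [ 0.774 -0.071  0.1  ]
(356, 314) [0.7122 0.1172 0.1   ] [0.769 0.165 0.001]
```

View pics/w1c.png

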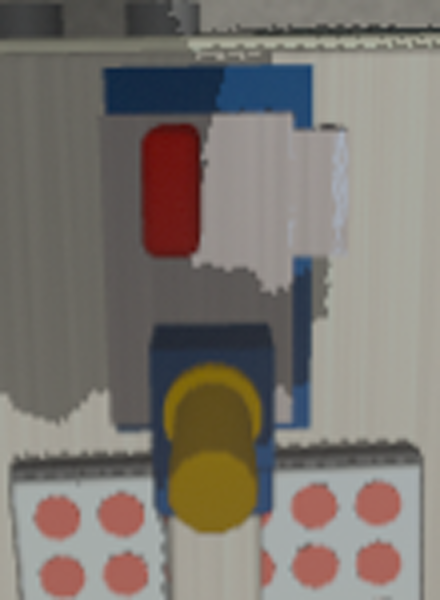

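Pin top disc is at (283,223), which gives (0.565,-0.038). The tab is at (0.521,-0.063), top at 0.217, about 10 mm to the bar's -y side. Descending on the pin.

```bash
python3 -m jog '0 -0.3 0 2 25 1 1; 0 0 0 0 25 0 1; 0 0 0 0 25 0 1; 0 0 0 0 25 0 1; 0 0 0 0 14 0 1' 40; python3 -m jog '0 0 0 0 0 0 0; 0 0 0 0 0 0 0; 0 0 0 0 0 0 0; 0 0 0 0 0 0 0; 0 0 0 0 0 0 0' 40;python3 -m jog '0 0 0 0 0 0 0; 0 0 0 0 0 0 0; 0 0 0 0 0 0 0; 0 0 0 0 0 0 0; 0 0 0 0 0 0 0' 40; python3 - <<'E'
from h import *
o=r.get_obs();print(o['contact_force'],o['grip_width'],o['moment'])
f=imaging.grab_frame('wrist');save(f,'w2')
E
```

```text
clock: 2.7
tcp_pos: [0.5633, -0.0312, 0.2144]
orientation: [-1.031, -1.445, 1.448]
contact_force: [-0.5, 0.7, -0.6]
grip_width: 0.0853
clock: 3.12
tcp_pos: [0.566, -0.0331, 0.2187]
orientation: [-1.038, -1.448, 1.445]
contact_force: [-0.6, -0.1, 0.3]
grip_width: 0.0254
clock: 3.53
tcp_pos: [0.5672, -0.0365, 0.2191]
orientation: [-1.044, -1.446, 1.445]
contact_force: [3.1, -7.5, 2.3]
grip_width: 0.0158
[ 3.12843155 -7.49657786  2.34759374] 0.015791361782562886 [-1.69418933 -0.73658688  0.03984443]
```

View pics/w2.png

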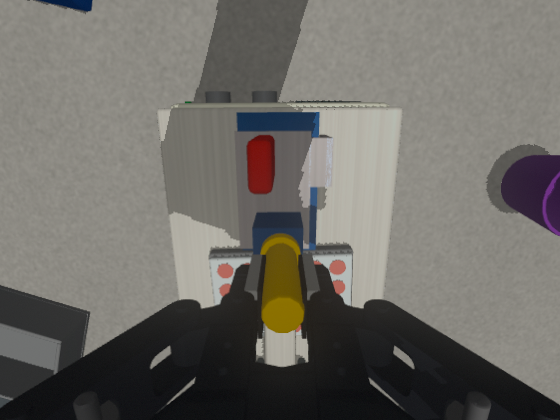

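The pin is gripped (width 16 mm). A side load of 7.5 N shows it is being pulled left, so I'll shift about 4 mm right and then lift.

```bash
python3 -m jog '0 0 0 -2 0 0 0; 0 0 0 -2 0 0 0; 0 0 0 0 -3 0 0; 0 0 0 0 -10 0 0; 0 0 0 0 -10 0 0' 60; python3 -m jog '0 0 0 0 -15 0 0; 0 0 0 0 -15 0 0; 0 0 0 0 -20 0 0; 0 0 0 0 -20 0 0; 0 0 0 0 0 0 0'; python3 - <<'E'
from h import *
goal([.452,.371,.31],[-.316,.949])
f=imaging.grab_frame('wrist');save(f,'w3')
f=imaging.grab_frame('side');save(f,'s3');a=cv2.imread('pics/s3.png');cv2.imwrite('pics/s3c.png',cv2.resize(a[120:275,180:360],None,fx=3.5,fy=3.5))
E
```

```text
clock: 4.0
tcp_pos: [0.5665, -0.0371, 0.2408]
orientation: [-1.036, -1.446, 1.446]
contact_force: [2.7, -0.5, -2.3]
grip_width: 0.0154
clock: 4.42
tcp_pos: [0.568, -0.0367, 0.3153]
orientation: [-1.041, -1.451, 1.443]
contact_force: [0.1, -0.2, -0.2]
grip_width: 0.0156
tcp [ 0.568  -0.0367  0.3153] x [-0.322  0.947 -0.001] y [ 0.006  0.001 -1.   ] z [-0.947 -0.322 -0.006]
turn(deg,tool) [ 0.36  0.34 -0.03] shift in current axes mm [423.4   5.2 -21.2] shift in goal axes [423.5   5.3 -18.7] j [-0.32  0.23  0.34  1.73 -0.08  1.19  1.94] w 0.0156 F [ 0.1 -0.2 -0.2] t 4.4167
```

View pics/s3c.png

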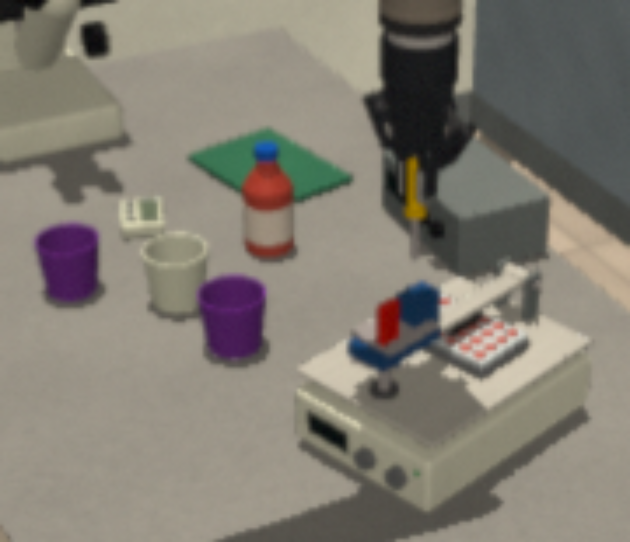

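The pin is clear of the sleeve. Moving to above the beaker.

```bash
python3 -m jog '0 0 0 20 0 -1 0; 0 0 0 35 0 -2 0; 0 0 0 40 0 -2 0; 0 0 0 40 0 -2 0; 0 0 0 40 0 -2 0'; python3 -m jog '0 0 0 40 0 -2 0; 0 0 0 40 0 -2 0; 0 0 0 40 0 -2 0; 0 0 0 40 0 -2 0; 0 0 0 35 0 -2 0';python3 -m jog '0 0 0 30 0 -1 0; 0 0 0 23 0 -1 0; 0 0 0 0 0 0 0; 0 0 0 0 0 0 0; 0 0 0 0 0 0 0'; python3 - <<'E'
from h import *
goal([.452,.371,.095],[-.316,.949])
f=imaging.grab_frame('wrist');save(f,'w4')
f=imaging.grab_frame('scene');save(f,'sc4');a=cv2.imread('pics/sc4.png');cv2.imwrite('pics/sc4c.png',cv2.resize(a[165:305,300:480],None,fx=4,fy=4))
E
```

```text
clock: 4.93
tcp_pos: [0.5169, 0.1329, 0.3093]
orientation: [-1.035, -1.443, 1.447]
contact_force: [1.6, 0.5, -0.3]
grip_width: 0.0155
clock: 5.35
tcp_pos: [0.4632, 0.3217, 0.3092]
orientation: [-1.034, -1.445, 1.449]
contact_force: [-0.2, -0.4, -0.3]
grip_width: 0.0157
clock: 5.77
tcp_pos: [0.4503, 0.3691, 0.3093]
orientation: [-1.037, -1.443, 1.448]
contact_force: [0.1, -0.7, -0.2]
grip_width: 0.0157
tcp [0.4503 0.3691 0.3093] x [-0.321  0.947 -0.002] y [-0.001 -0.002 -1.   ] z [-0.947 -0.321  0.002]
turn(deg,tool) [-0.11  0.29 -0.09] shift in current axes mm [  1.6 214.3  -2.7] shift in goal axes [  1.2 214.3  -2.2] j [-0.86  0.26  0.08  1.69 -0.02  1.19  1.12] w 0.0157 F [ 0.1 -0.7 -0.2] t 5.7667
```

View pics/w4.png

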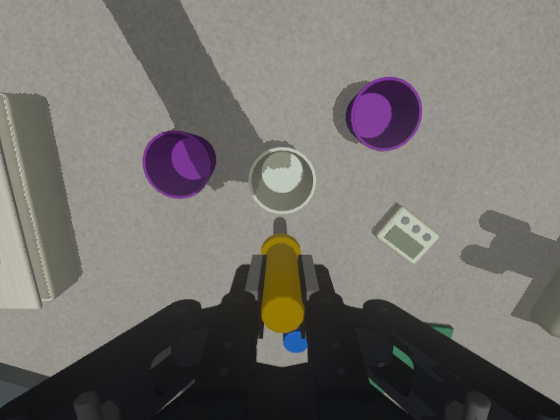

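View pics/sc4c.png

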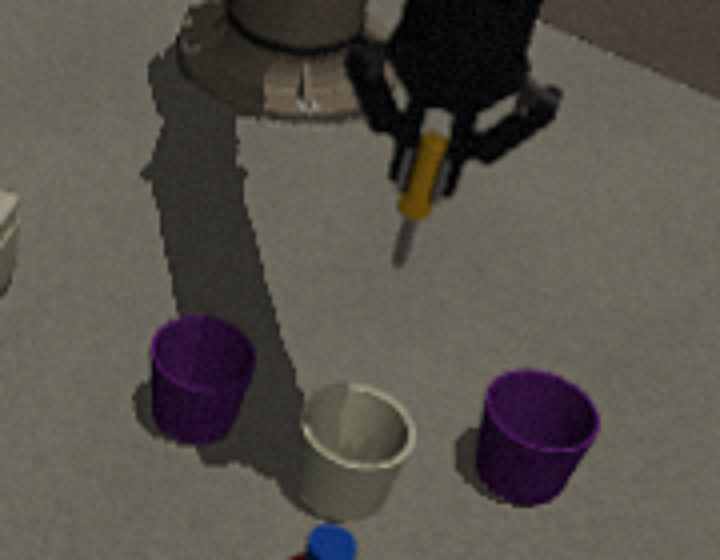

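```bash
python3 - <<'E'
from h import *
o=r.get_obs();f=imaging.grab_frame('wrist');T=c2w(f,o)
print(onz(f,282.5,181,T,.075),[onz(f,u,v,T,.075).round(3) for u,v in [(248.5,181),(316,181),(282,149),(282,213)]])
E
python3 -m jog '0 0 0 0 30 -2 0; 0 0 0 0 40 0 0; 0 0 0 0 40 0 0; 0 0 0 0 30 0 0; 0 0 0 0 0 0 0'
```

```text
[0.44983476 0.3698989  0.075     ] [array([0.463, 0.33 , 0.075]), array([0.437, 0.409, 0.075]), array([0.413, 0.357, 0.075]), array([0.489, 0.382, 0.075])]
clock: 6.33
tcp_pos: [0.4495, 0.3669, 0.1642]
orientation: [-1.035, -1.434, 1.455]
contact_force: [-0.6, -0.2, -1.2]
grip_width: 0.0155
```

```bash
python3 -m jog '0 0 0 2 25 -1 0; 0 0 0 1 25 0 0; 0 0 0 0 18 0 0; 0 0 0 0 0 0 0; 0 0 0 0 0 0 0'; python3 -m jog '0 0 0 0 0 0 0.35; 0 0 0 0 0 0 0.5; 0 0 0 0 0 0 0.5; 0 0 0 0 0 0 0.5; 0 0 0 0 0 0 0.5'; python3 -m jog '0 0 0 0 -10 0 0.5; 0 0 0 0 -30 0 0.5; 0 0 0 0 -40 0 0.5; 0 0 0 0 -40 0 0.5; 0 0 0 0 -40 0 0.5'; python3 - <<'E'
from h import *
goal([.521,-.063,.29],[-.316,.949])
f=imaging.grab_frame('scene');save(f,'sc5');a=cv2.imread('pics/sc5.png');cv2.imwrite('pics/sc5c.png',cv2.resize(a[165:305,300:480],None,fx=4,fy=4))
f=imaging.grab_frame('wrist');save(f,'w5')
E
```

```text
clock: 6.75
tcp_pos: [0.4531, 0.3739, 0.1035]
orientation: [-1.037, -1.445, 1.445]
contact_force: [0.3, 0.6, 0.2]
grip_width: 0.0156
clock: 7.17
tcp_pos: [0.4527, 0.3743, 0.1031]
orientation: [-1.037, -1.447, 1.445]
contact_force: [-0.6, -0.5, -0.2]
grip_width: 0.0428
clock: 7.58
tcp_pos: [0.452, 0.3737, 0.2649]
orientation: [-1.036, -1.446, 1.446]
contact_force: [1.1, 1.3, 0.0]
grip_width: 0.0426
tcp [0.452  0.3737 0.2649] x [-0.321  0.947  0.   ] y [-0. -0. -1.] z [-0.947 -0.321  0.   ]
turn(deg,tool) [-0.    0.32  0.  ] shift in current axes mm [-435.7  -25.1   74.9] shift in goal axes [-436.1  -25.1   72.5] j [-0.86  0.3   0.08  1.74 -0.03  1.1   1.12] w 0.0426 F [1.1 1.3 0. ] t 7.5833
```

View pics/sc5c.png

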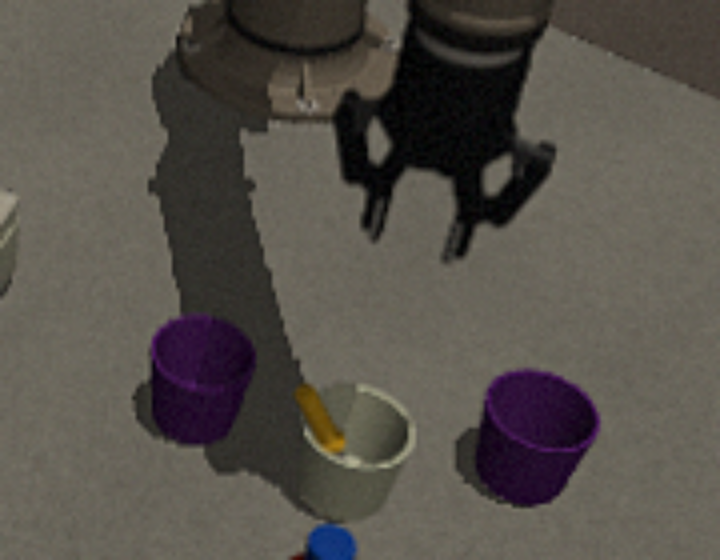

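View pics/w5.png

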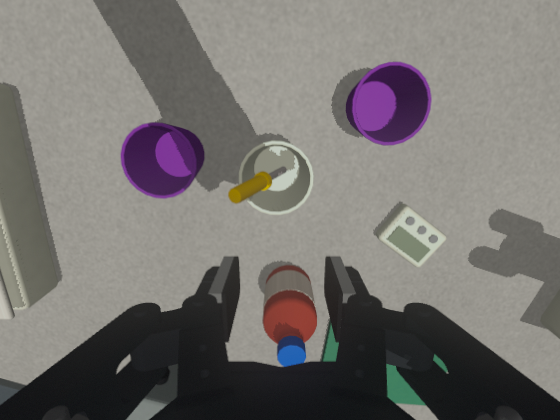

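The pin is in the white beaker, leaning on the rim, and let go. On to above the tab.

```bash
python3 -m jog '0 0 0 -30 -10 5 0.5; 0 0 0 -40 -10 7 0.5; 0 0 0 -40 -5 7 0.5; 0 0 0 -40 0 7 0.5; 0 0 0 -40 0 7 0.5'; python3 -m jog '0 0.3 0 -40 0 7 0.5; 0 0 0 -40 0 7 0.5; 0 0 0 -40 0 7 0.5; 0 0 0 -40 0 7 0.5; 0 0 0 -40 0 7 0.5';python3 -m jog '0 0 0 -30 0 5 0.5; 0 0 0 -16 0 0 0.5; 0 0 0 0 0 0 0.5; 0 0 0 0 0 0 0.5; 0 0 0 0 0 0 0.5';  python3 - <<'E'
from h import *
o=r.get_obs()
goal([.521,-.063,.184],[-.316,.949],o)
f=imaging.grab_frame('wrist');save(f,'w6');T=c2w(f,o)
hsv=cv2.cvtColor(f['color'],cv2.COLOR_RGB2HSV).astype(int);h,s,v=hsv[...,0],hsv[...,1],hsv[...,2]
m=((h<6)|(h>174))&(s>200)&(v>60);k,l,st,ce=cv2.connectedComponentsWithStats(m.astype(np.uint8))
for i in range(1,k):
    if st[i,4]>100:
        ys,xs=np.nonzero(l==i);P=np.array([dep(f,x,y,T) for x,y in zip(xs,ys)]);tp=P[abs(P[:,2]-.216)<.003]
        if len(tp)>20:
            ax=np.array([.949,.316]);ay=np.array([-.316,.949]);q=np.c_[tp[:,:2]@ax,tp[:,:2]@ay];c=(q.min(0)+q.max(0))/2;print(st[i],'size',np.ptp(q,axis=0),'c',c[0]*ax+c[1]*ay)
E
```

```text
clock: 8.1
tcp_pos: [0.4821, 0.1819, 0.2881]
orientation: [-1.037, -1.447, 1.445]
contact_force: [0.4, -1.0, -0.3]
grip_width: 0.043
clock: 8.52
tcp_pos: [0.5121, -0.0191, 0.2878]
orientation: [-1.04, -1.443, 1.442]
contact_force: [0.4, -0.5, -0.4]
grip_width: 0.0424
clock: 8.93
tcp_pos: [0.522, -0.0611, 0.2872]
orientation: [-1.038, -1.443, 1.443]
contact_force: [0.7, 0.4, 0.5]
grip_width: 0.0424
tcp [ 0.522  -0.0611  0.2872] x [-0.317  0.948  0.001] y [-0.     0.001 -1.   ] z [-0.948 -0.317  0.   ]
turn(deg,tool) [-0.01  0.09  0.04] shift in current axes mm [ -1.5 103.2   1.5] shift in goal axes [ -1.5 103.2   1.5] j [-0.32  0.18  0.36  1.86 -0.07  1.12  1.97] w 0.0424 F [0.7 0.4 0.5] t 8.9333
```

View pics/w6.png

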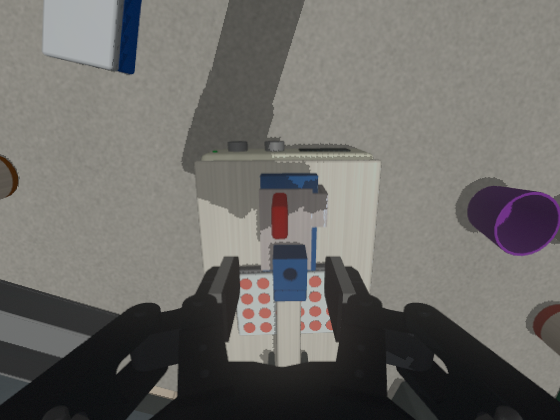

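The tab is at (280,214), about 1.5 mm off the jaw centre, as computed. Descending and gripping.

```bash
python3 -m jog '0 0 0 -1.5 25 1.5 0.5; 0 0 0 0 25 0 0.5; 0 0 0 0 25 0 0.5; 0 0 0 0 20 0 0.5; 0 0 0 0 8 0 0.5' 60; python3 -m jog '0 0 0 0 0 0 0.5; 0 0 0 0 0 0 0; 0 0 0 0 0 0 0; 0 0 0 0 0 0 0; 0 0 0 0 0 0 0' 60;  python3 - <<'E'
from h import *
o=r.get_obs()
goal([.521,-.063,.184],[-.316,.949],o)
f=imaging.grab_frame('wrist');save(f,'w7')
E
```

```text
clock: 9.4
tcp_pos: [0.5194, -0.0624, 0.1816]
orientation: [-1.034, -1.441, 1.445]
contact_force: [0.2, -0.4, 0.7]
grip_width: 0.0426
clock: 9.82
tcp_pos: [0.522, -0.0631, 0.1857]
orientation: [-1.039, -1.445, 1.441]
contact_force: [-2.3, 2.8, 5.8]
grip_width: 0.0112
tcp [ 0.522  -0.0631  0.1857] x [-0.318  0.948  0.001] y [ 0.002  0.001 -1.   ] z [-0.948 -0.318 -0.002]
turn(deg,tool) [0.13 0.1  0.04] shift in current axes mm [0.5 1.7 0.9] shift in goal axes [0.4 1.7 0.9] j [-0.29  0.29  0.35  1.98 -0.13  0.89  2.02] w 0.0112 F [-2.3  2.8  5.8] t 9.8167
```

View pics/w7.png

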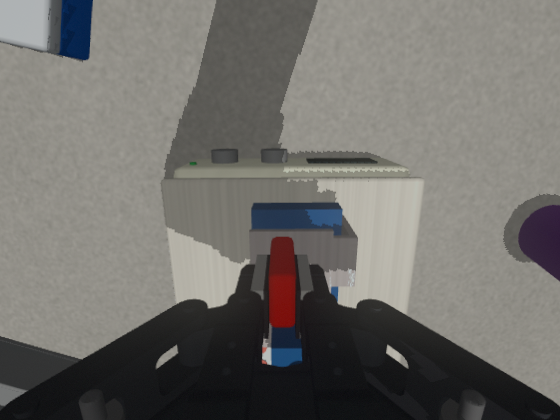

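The tab is gripped (width 11 mm). Pulling left.

```bash
python3 -m jog '0 0 0 3 0 0 0; 0 0 0 4 -1 0 0; 0 0 0 4 0 0 0; 0 0 0 2 0 0 0; 0 0 0 0 0 0 0' 90; python3 - <<'E'
from h import *
o=r.get_obs()
d=np.array(o['tcp_pos'])-[.522,-.0631,.1857];print('along y',d[:2]@[-.316,.949],'x',d[:2]@[.949,.316],d[2],o['contact_force'],o['grip_width'])
f=imaging.grab_frame('wrist');save(f,'w8')
E
```

```text
clock: 10.28
tcp_pos: [0.5186, -0.0533, 0.186]
orientation: [-1.044, -1.443, 1.442]
contact_force: [5.0, -6.1, -3.1]
grip_width: 0.0109
along y 0.010363278721990186 x -8.18682951411622e-05 0.00032239080345616844 [ 4.98061698 -6.05164011 -3.11697772] 0.010924018612276319
```

View pics/w8.png

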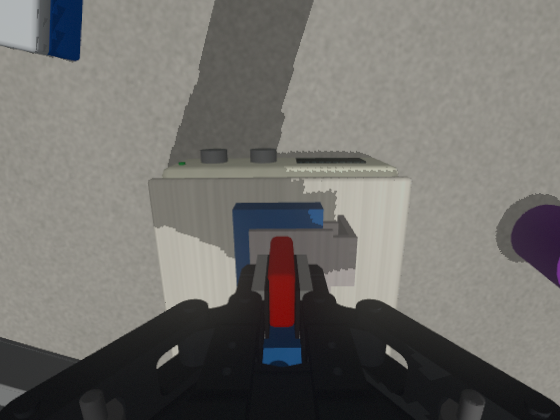

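Latch is at about 10.4 mm. I'll pull 3 mm more, then start the lift along the hinge arc, with the tool pitching along.

```bash
python3 -m jog '0 0 0 2 0 0 0; 0 0 0 1 0 0 0; 0 0 0 0 0 0 0; 1 0 0 0 -4 -1 0; 1 0 0 0 -4 -1 0'; python3 -m jog '2 0 0 0 -7.7 -1.6 0; 2 0 0 0 -7.7 -1.6 0; 2 0 0 0 -7.7 -1.6 0; 0 0 0 0 0 0 0; 0 0 0 0 0 0 0'; python3 - <<'E'
from h import *
o=r.get_obs()
d=np.array(o['tcp_pos'])-[.522,-.0631,.1857];print('along y',d[:2]@[-.316,.949],'x',d[:2]@[.949,.316],d[2],o['contact_force'],o['grip_width'])
M=R.from_rotvec(o['orientation']).as_matrix();print('pitch',np.degrees(np.arcsin(M[:2,1]@[-.949,-.316])))
f=imaging.grab_frame('side');save(f,'s9');a=cv2.imread('pics/s9.png');cv2.imwrite('pics/s9c.png',cv2.resize(a[145:275,220:380],None,fx=4.4,fy=4.4))
E
```

```text
clock: 10.75
tcp_pos: [0.5194, -0.0508, 0.1939]
orientation: [-1.023, -1.411, 1.463]
contact_force: [4.6, -6.1, -3.1]
grip_width: 0.0108
clock: 11.17
tcp_pos: [0.5253, -0.049, 0.2164]
orientation: [-0.957, -1.319, 1.521]
contact_force: [3.3, -7.5, -2.7]
grip_width: 0.0103
along y 0.012281608865704018 x 0.007610482132538456 0.03071968695048924 [ 3.27444417 -7.54119048 -2.7460519 ] 0.01026178272784077
pitch 7.950328496028104
```

View pics/s9c.png

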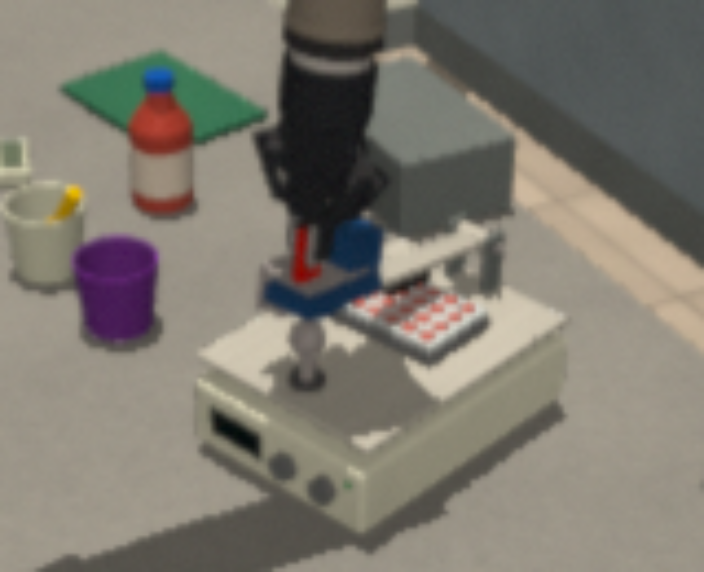

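The bar is off the ball, and the ball shows under the head. Continuing to about 31°.

```bash
python3 -m jog '3.4 0 0 0 -13 -2.8 0; 3.4 0 0 0 -13 -2.8 0; 3.4 0 0 0 -13 -2.8 0; 3.4 0 0 0 -13 -2.8 0; 3.4 0 0 0 -13 -2.8 0'; python3 -m jog '3.4 0 0 0 -13 -2.8 0; 3.4 0 0 0 -13 -2.8 0; 0 0 0 0 0 0 0; 0 0 0 0 0 0 0; 0 0 0 0 0 0 0'; python3 - <<'E'
from h import *
o=r.get_obs()
d=np.array(o['tcp_pos'])-[.522,-.0631,.1857];print('along y',d[:2]@[-.316,.949],'x',d[:2]@[.949,.316],d[2],o['contact_force'],o['grip_width'])
M=R.from_rotvec(o['orientation']).as_matrix();print('pitch',np.degrees(np.arcsin(M[:2,1]@[-.949,-.316])))
f=imaging.grab_frame('side');save(f,'s10');a=cv2.imread('pics/s10.png');cv2.imwrite('pics/s10c.png',cv2.resize(a[125:275,220:380],None,fx=4,fy=4))
f=imaging.grab_frame('wrist');save(f,'w10')
E
```

```text
clock: 11.63
tcp_pos: [0.5539, -0.0395, 0.2763]
orientation: [-0.767, -1.054, 1.662]
contact_force: [3.2, -6.6, -1.0]
grip_width: 0.0104
clock: 12.05
tcp_pos: [0.5693, -0.0348, 0.2966]
orientation: [-0.691, -0.946, 1.707]
contact_force: [1.2, -8.9, 1.9]
grip_width: 0.0107
along y 0.011908623984255618 x 0.053845458732448566 0.11087513711885241 [ 1.17136045 -8.9067124   1.85198556] 0.01066884475136783
pitch 31.770759232565894
```

View pics/s10c.png

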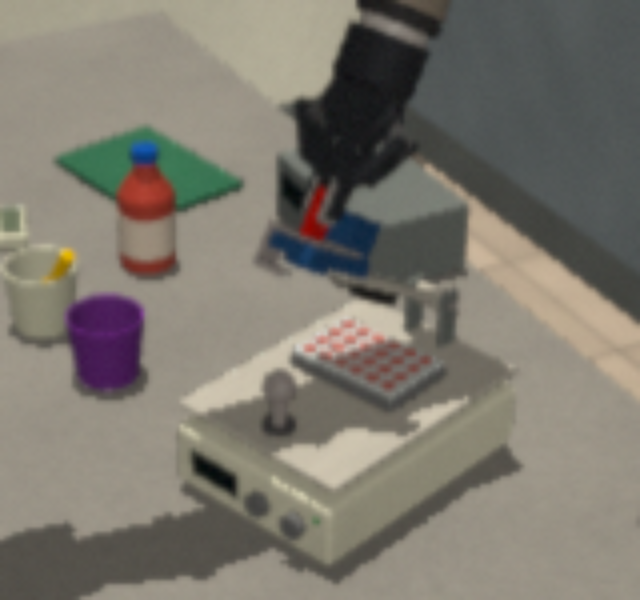

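View pics/w10.png

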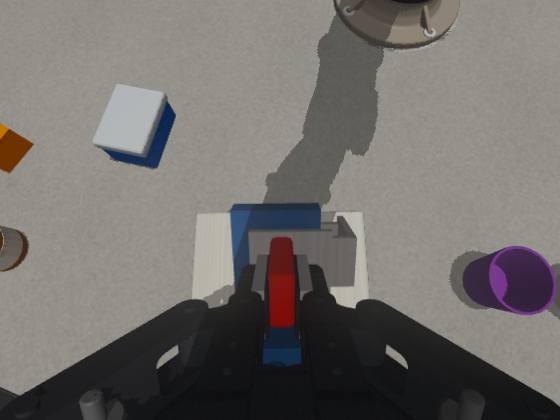

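The socket is about 0.22·sin31.8° = 116 mm above the ball, so steps 2 and 3 are met. The fingers hold only the tab, which belongs to the latch. The final check wants the fingers on the bar itself. So I'll lower the bar to about 12°, let the latch shut above the ball so its toe can rest on top, and regrasp on the sleeve.

```bash
python3 -m jog '-3.3 0 0 0 12.7 2 0; -3.3 0 0 0 12.7 2 0; -3.3 0 0 0 12.7 2 0; -3.3 0 0 0 12.7 2 0; -3.3 0 0 0 12.7 2 0'; python3 -m jog '-3.3 0 0 0 12.7 2 0; 0 0 0 0 0 0 0; 0 0 0 -5 0 0 0; 0 0 0 -5 0 0 0; 0 0 0 -3 0 0 0';  python3 - <<'E'
from h import *
o=r.get_obs()
d=np.array(o['tcp_pos'])-[.522,-.0631,.1857];print('along y',d[:2]@[-.316,.949],'x',d[:2]@[.949,.316],d[2],o['contact_force'],o['grip_width'])
M=R.from_rotvec(o['orientation']).as_matrix();print('pitch',np.degrees(np.arcsin(M[:2,1]@[-.949,-.316])))
f=imaging.grab_frame('side');save(f,'s11');a=cv2.imread('pics/s11.png');cv2.imwrite('pics/s11c.png',cv2.resize(a[145:275,220:380],None,fx=4.4,fy=4.4))
E
```

```text
clock: 12.57
tcp_pos: [0.5353, -0.0457, 0.2427]
orientation: [-0.88, -1.211, 1.583]
contact_force: [6.2, -5.6, -4.8]
grip_width: 0.0107
clock: 12.98
tcp_pos: [0.5344, -0.0587, 0.2312]
orientation: [-0.912, -1.26, 1.556]
contact_force: [2.2, -2.1, -3.0]
grip_width: 0.0105
along y 0.0002486592093566126 x 0.013165538318649521 0.045533454023043124 [ 2.16600373 -2.1487148  -3.00979448] 0.010475926588752904
pitch 11.8815033255616
```

View pics/s11c.png

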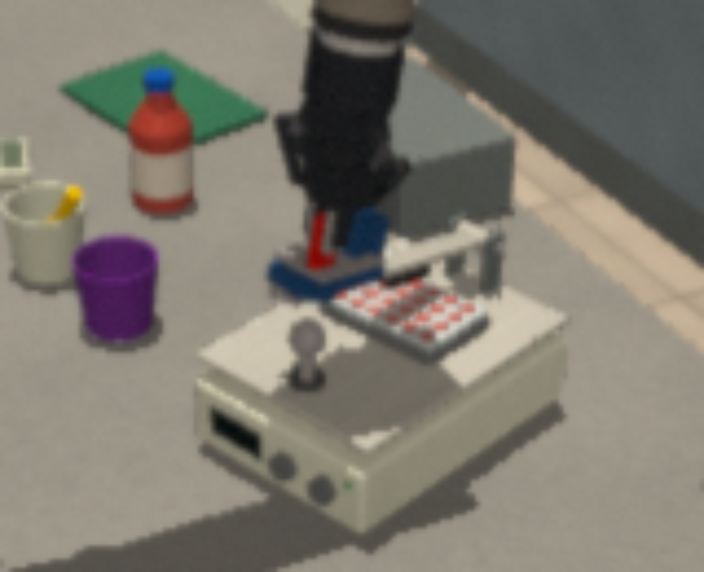

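The latch is shut again with the bar at about 12°. Lowering slowly and watching the force.

```bash
python3 -m jog '-0.7 0 0 0 2.7 0.5 0; -0.7 0 0 0 2.7 0.5 0; -0.7 0 0 0 2.7 0.5 0; 0 0 0 0 0 0 0; 0 0 0 0 0 0 0'; python3 - <<'E'
from h import *
o=r.get_obs();print(o['contact_force'],o['tcp_pos'])
E
```

```text
clock: 13.45
tcp_pos: [0.5308, -0.0579, 0.2233]
orientation: [-0.933, -1.294, 1.537]
contact_force: [3.9, -3.1, -3.4]
grip_width: 0.0108
[ 3.91616386 -3.10610293 -3.36542393] [ 0.53083796 -0.05790144  0.223252  ]
```

```bash
python3 -m jog '-0.7 0 0 0 2.7 0.5 0; -0.7 0 0 0 2.7 0.5 0; 0 0 0 0 0 0 0; 0 0 0 0 0 0 0; 0 0 0 0 0 0 0';  python3 -m jog '-0.7 0 0 0 2.7 0.5 0; -0.7 0 0 0 2.7 0.5 0; 0 0 0 0 0 0 0; 0 0 0 0 0 0 0; 0 0 0 0 0 0 0'
```

```text
clock: 13.87
tcp_pos: [0.5291, -0.0585, 0.218]
orientation: [-0.948, -1.315, 1.524]
contact_force: [3.7, -2.7, -3.1]
grip_width: 0.0107
clock: 14.28
tcp_pos: [0.5274, -0.0589, 0.2127]
orientation: [-0.964, -1.337, 1.51]
contact_force: [4.8, -2.1, -4.8]
grip_width: 0.0108
```

```bash
python3 -m jog '-0.7 0 0 0 2.7 0.5 0; 0 0 0 0 0 0 0; 0 0 0 0 0 0 0; 0 0 0 0 0 0 0; 0 0 0 0 0 0 0';  python3 -m jog '-0.7 0 0 0 2.7 0.5 0; 0 0 0 0 0 0 0; 0 0 0 0 0 0 0; 0 0 0 0 0 0 0; 0 0 0 0 0 0 0'; python3 - <<'E'
from h import *
f=imaging.grab_frame('side');save(f,'s12');a=cv2.imread('pics/s12.png');cv2.imwrite('pics/s12c.png',cv2.resize(a[185:255,260:340],None,fx=8,fy=8,interpolation=cv2.INTER_CUBIC))
E
```

```text
clock: 14.7
tcp_pos: [0.5267, -0.0592, 0.21]
orientation: [-0.971, -1.348, 1.504]
contact_force: [4.3, -2.0, -3.9]
grip_width: 0.0108
clock: 15.12
tcp_pos: [0.5259, -0.0595, 0.2074]
orientation: [-0.979, -1.358, 1.497]
contact_force: [5.5, -2.6, -4.4]
grip_width: 0.0106
```

View pics/s12c.png

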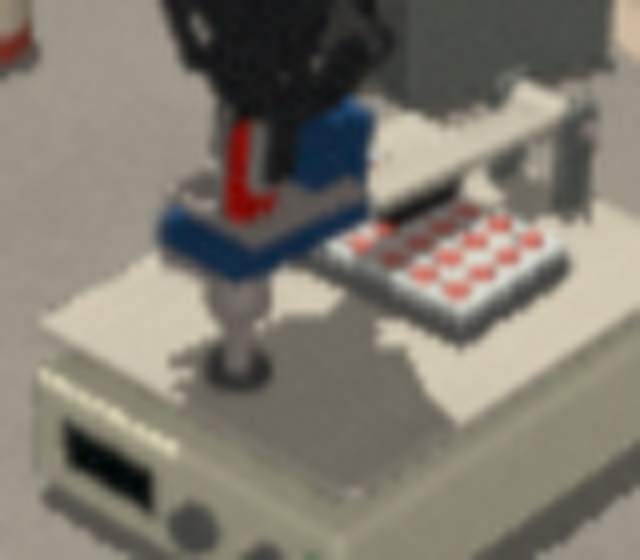

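```bash
python3 -m jog '-0.7 0 0 0 2.7 0.5 0; 0 0 0 0 0 0 0; 0 0 0 0 0 0 0; -0.7 0 0 0 2.7 0.5 0; 0 0 0 0 0 0 0';  python3 -m jog '0 0 0 0 0 0 0; -0.7 0 0 0 2.7 0.5 0; 0 0 0 0 0 0 0; 0 0 0 0 0 0 0; 0 0 0 0 0 0 0'; python3 - <<'E'
from h import *
f=imaging.grab_frame('side');save(f,'s13');a=cv2.imread('pics/s13.png');cv2.imwrite('pics/s13c.png',cv2.resize(a[185:255,260:340],None,fx=8,fy=8,interpolation=cv2.INTER_CUBIC))
E
```

```text
clock: 15.58
tcp_pos: [0.5252, -0.0597, 0.2038]
orientation: [-0.996, -1.382, 1.482]
contact_force: [4.7, -0.4, 6.5]
grip_width: 0.0106
clock: 16.0
tcp_pos: [0.5255, -0.0597, 0.2033]
orientation: [-1.004, -1.394, 1.474]
contact_force: [-0.1, 0.3, 24.1]
grip_width: 0.0106
```

View pics/s13c.png

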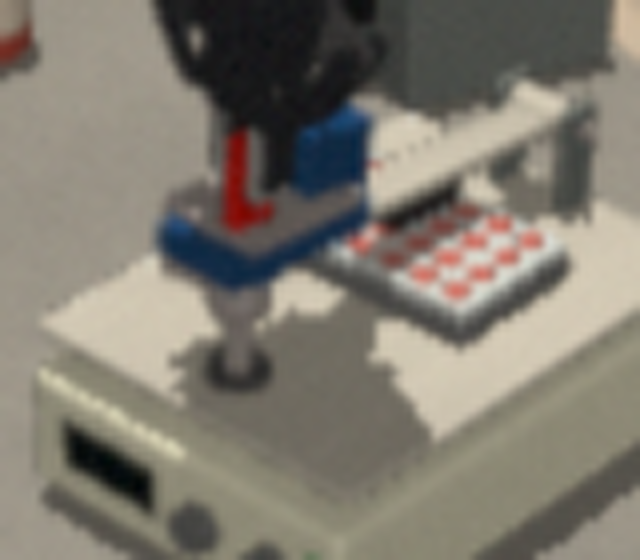

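Contact at about 18 mm raise: 24 N upward, so the shut toe is resting on top of the ball and props the bar. I'll relieve the load, release, rise, and shift 45 mm back and 10 mm left onto the sleeve.

```bash
python3 -m jog '0 0 0 0 -4 0 0; 0 0 0 0 0 0 0; 0 0 0 0 0 0 0.35; 0 0 0 0 0 0 0.5; 0 0 0 0 0 0 0.6'; python3 -m jog '0 0 0 0 -20 0 0.7; 0 0 0 0 -35 0 0.7; 0 0 0 0 -10 0 0.7; 0 0 0 5 0 -22 0.7; 0 0 0 5 0 -23 0.7'; python3 -m jog '0 0 0 0 0 0 0.7; 0 0 0 0 0 0 0.7; 0 0 0 0 0 0 0.7; 0 0 0 0 0 0 0.7; 0 0 0 0 0 0 0.7';python3 - <<'E'
from h import *
goal([.566,-.038,.2],[-.316,.949])
o=r.get_obs();f=imaging.grab_frame('wrist');save(f,'w14')
import pickle;pickle.dump((f,o),open('w14.pkl','wb'))
f=imaging.grab_frame('side');save(f,'s14');a=cv2.imread('pics/s14.png');cv2.imwrite('pics/s14c.png',cv2.resize(a[185:255,260:340],None,fx=8,fy=8,interpolation=cv2.INTER_CUBIC))
E
```

```text
clock: 16.47
tcp_pos: [0.5224, -0.0597, 0.2033]
orientation: [-0.998, -1.387, 1.477]
contact_force: [-0.6, -0.1, 0.2]
grip_width: 0.0464
clock: 16.88
tcp_pos: [0.567, -0.0357, 0.2672]
orientation: [-1.002, -1.389, 1.474]
contact_force: [0.5, 0.5, -0.6]
grip_width: 0.0599
clock: 17.3
tcp_pos: [0.5663, -0.036, 0.2658]
orientation: [-1.001, -1.387, 1.477]
contact_force: [-0.2, 0.2, -0.1]
grip_width: 0.06
tcp [ 0.5663 -0.036   0.2658] x [-0.315  0.949  0.   ] y [-0.06  -0.02  -0.998] z [-0.947 -0.314  0.063]
turn(deg,tool) [-3.63 -0.05  0.01] shift in current axes mm [-1.8 65.7 -3.3] shift in goal axes [-1.8 65.8  0.9] j [-0.34  0.31  0.36  1.75 -0.09  1.16  1.94] w 0.06 F [-0.2  0.2 -0.1] t 17.3
```

View pics/w14.png

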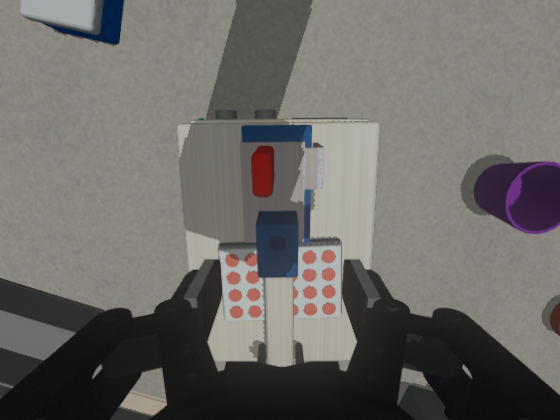

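View pics/s14c.png

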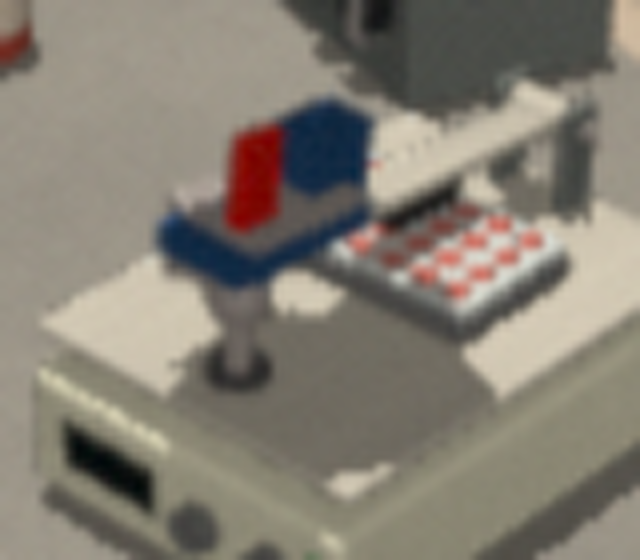

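The bar stays propped, with the toe on the ball. Locating the sleeve top: in the wrist view it is blue, around (278,243).

```bash
python3 - <<'E'
from h import *
import pickle
f,o=pickle.load(open('w14.pkl','rb'));T=c2w(f,o)
hsv=cv2.cvtColor(f['color'],cv2.COLOR_RGB2HSV).astype(int);h,s,v=hsv[...,0],hsv[...,1],hsv[...,2]
m=(h>98)&(h<122)&(s>100);m[:205]=0;m[290:]=0;m[:,:240]=0;m[:,320:]=0
ys,xs=np.nonzero(m);P=np.array([dep(f,x,y,T) for x,y in zip(xs,ys)])
ax=np.array([.949,.316]);ay=np.array([-.316,.949])
print(len(P),np.percentile(P[:,2],[5,25,50,75,95]).round(3))
tp=P[(P[:,2]>.207)&(P[:,2]<.225)];q=np.c_[tp[:,:2]@ax,tp[:,:2]@ay]
lo,hi=np.percentile(q,2,axis=0),np.percentile(q,98,axis=0);c=(lo+hi)/2;C=c[0]*ax+c[1]*ay;print(len(tp),hi-lo,C,tp[:,2].min(),tp[:,2].max())
# bar-tilt estimate
print(np.polyfit(q[:,0],tp[:,2],1))
goal([C[0],C[1],.19],[-.316,.949],o)
print('tab',dep(f,263,160,T),dep(f,263,185,T))
E
```

```text
1369 [0.18  0.215 0.216 0.216 0.217]
1222 [0.0366521  0.02598154] [ 0.57472355 -0.03586998] 0.21245329113042127 0.21846047557672868
[-0.08226329  0.25916889]
tcp [ 0.5663 -0.036   0.2658] x [-0.315  0.949  0.   ] y [-0.06  -0.02  -0.998] z [-0.947 -0.314  0.063]
turn(deg,tool) [-3.63 -0.05  0.01] shift in current axes mm [ -2.6  75.1 -12.8] shift in goal axes [-2.6 75.8 -8. ] j [-0.34  0.31  0.36  1.75 -0.09  1.16  1.94] w 0.06 F [-0.2  0.2 -0.1] t 17.3
tab [ 0.51861326 -0.06223126  0.23599229] [ 0.53252949 -0.0579781   0.23323968]
```

```bash
python3 -m jog '1 0 0 -2 15 -7 0.7; 0 0 0 0 25 0 0.7; 0 0 0 0 25 0 0.7; 0 0 0 0 14 0 0.7; 0 0 0 0 0 0 0.7' 80; python3 -m jog '0 0 0 0 0 0 0; 0 0 0 0 0 0 0; 0 0 0 0 0 0 0; 0 0 0 0 0 0 0; 0 0 0 0 0 0 0' 80;python3 - <<'E'
from h import *
goal([.566,-.038,.2],[-.316,.949])
f=imaging.grab_frame('wrist');save(f,'w15')
E
```

```text
clock: 17.82
tcp_pos: [0.566, -0.037, 0.1836]
orientation: [-0.985, -1.368, 1.49]
contact_force: [0.4, -1.2, 0.1]
grip_width: 0.0596
clock: 18.23
tcp_pos: [0.5699, -0.0381, 0.1883]
orientation: [-0.993, -1.374, 1.487]
contact_force: [1.3, -5.2, 6.6]
grip_width: 0.027
tcp [ 0.5699 -0.0381  0.1883] x [-0.316  0.949 -0.002] y [-0.073 -0.026 -0.997] z [-0.946 -0.315  0.077]
turn(deg,tool) [-4.43 -0.   -0.12] shift in current axes mm [  1.3 -11.4   4.6] shift in goal axes [  1.4 -11.7   3.7] j [-0.32  0.4   0.34  1.82 -0.12  1.02  1.96] w 0.027 F [ 1.3 -5.2  6.6] t 18.2333
```

View pics/w15.png

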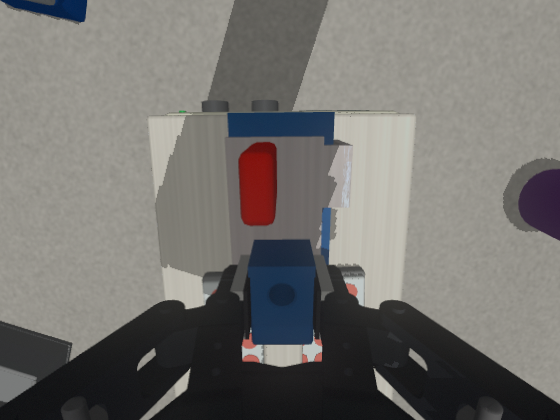

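The sleeve is gripped (27 mm wide). Lifting along the hinge arc, with grip radius about 0.173 m.

```bash
python3 -m jog '1.6 0 0 -1 -5 -1 0; 3.3 0 0 0 -10 -2 0; 3.3 0 0 0 -10 -2 0; 3.3 0 0 0 -10 -2 0; 0 0 0 0 0 0 0' 100; python3 -m jog '3.3 0 0 0 -10 -2 0; 3.3 0 0 0 -10 -2 0; 3.3 0 0 0 -10 -2 0; 3.3 0 0 0 -10 -2 0; 2 0 0 0 -6 -1.2 0'; python3 -m jog '0 0 0 0 0 0 0; 0 0 0 0 0 0 0; 0 0 0 0 0 0 0; 0 0 0 0 0 0 0; 0 0 0 0 0 0 0'; python3 - <<'E'
from h import *
o=r.get_obs();M=R.from_rotvec(o['orientation']).as_matrix();print('pitch',np.degrees(np.arcsin(M[:2,1]@[-.949,-.316])),o['contact_force'],o['grip_width'])
f=imaging.grab_frame('wrist');save(f,'w16')
f=imaging.grab_frame('side');save(f,'s16');a=cv2.imread('pics/s16.png');cv2.imwrite('pics/s16c.png',cv2.resize(a[125:275,220:380],None,fx=4,fy=4))
f=imaging.grab_frame('scene');save(f,'sc16')
E
```

```text
clock: 18.7
tcp_pos: [0.5811, -0.0343, 0.2213]
orientation: [-0.86, -1.192, 1.595]
contact_force: [-4.5, -3.2, 1.9]
grip_width: 0.0264
clock: 19.12
tcp_pos: [0.6052, -0.026, 0.2601]
orientation: [-0.689, -0.954, 1.705]
contact_force: [-3.5, -2.3, 3.8]
grip_width: 0.0263
clock: 19.53
tcp_pos: [0.6048, -0.0262, 0.2595]
orientation: [-0.691, -0.957, 1.703]
contact_force: [-3.1, -3.1, 3.8]
grip_width: 0.0259
pitch 31.301409200020885 [-3.08046028 -3.13696418  3.76487667] 0.025940628552211003
```

View pics/s16c.png

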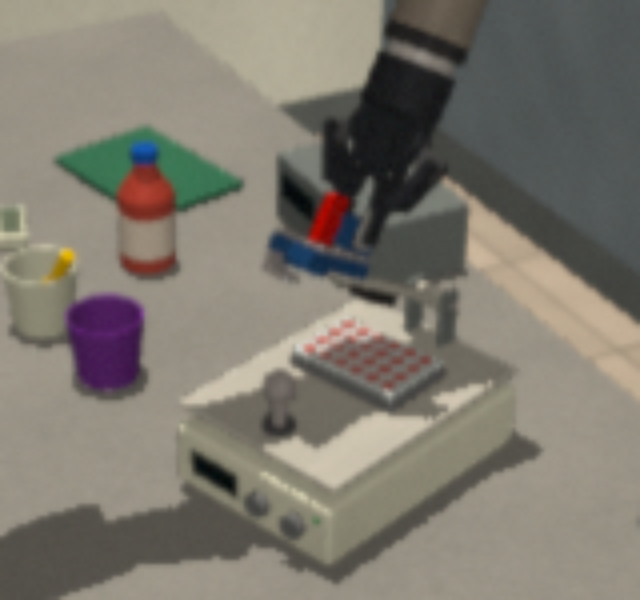

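View pics/w16.png

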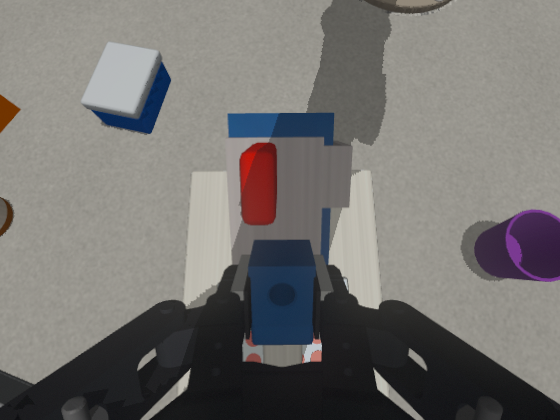

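View pics/sc16.png

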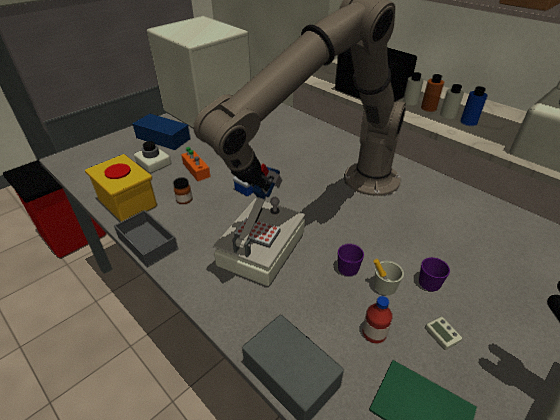

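The bar is held by the sleeve at about 31°. The TCP height independently gives the same angle, so the socket is about 113 mm above the ball. The pin is in the beaker and the plate is in place. I'll check the speed and hand in.

```bash
python3 -m jog '0 0 0 0 0 0 0; 0 0 0 0 0 0 0; 0 0 0 0 0 0 0; 0 0 0 0 0 0 0; 0 0 0 0 0 0 0'; python3 - <<'E'
from h import *
o=r.get_obs();print(abs(o['qvel']).max(),o['tcp_pos'],o['grip_width'],o['clock'])
print(r.hand_in())
E
```

```text
clock: 20.1
tcp_pos: [0.6047, -0.0262, 0.2595]
orientation: [-0.69, -0.957, 1.703]
contact_force: [-4.6, -3.9, 6.0]
grip_width: 0.0261
0.0015384653176867555 [ 0.60472879 -0.02615602  0.25953984] 0.026087277230538802 20.1
the job is handed in; nothing more can be done
None
```

The job was handed in at 20.1 s of the allowed 53 s, with the bar held up by its blue sleeve. The hand-in reports no verdict.

- **Pin:** I pulled the yellow pin and dropped it into the white beaker. It leans against the rim and is let go.
- **Latch and first lift:** I pulled the red tab about 12 mm to the left and lifted the bar. By the tool's pitch, the socket was about 116 mm above the ball.
- **Regrasp:** The tab belongs to the latch, so I lowered the bar, let the shut toe rest on top of the ball and took hold of the sleeve instead. Then I lifted the bar again.

**Last checks:**
- **Bar:** it is at about 31°, so the socket is about 113 mm above the ball, from both tool pitch and tool height.
- **Grip:** 26 mm wide on the sleeve, set to 100 N.
- **Joints:** nearly still, at most 0.0015 rad/s.
- **Pictures:** the pin is in the beaker, and the culture plate and bystanders look unmoved.

No check failed. I did not measure the bystander positions, the angular speed of the bar or the finger force on it directly.

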